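# Shut the shield cover and hold the test coupler on its leaning port

### The job

Get the board ready for its shielded reading: first press the hinged cover of the aluminium shield box down until its catch snaps and holds it shut. Then pick up the test coupler (the taller steel piece with the slim neck, standing mouth down), push it squarely onto the leaning pin of the test port until the sprung collar clicks and is fully home, and finish holding it there, gripped and pressed in against the spring, because it would be pushed back off if let go. Leave the other loose things on the bench where they are.

Things in the scene. Friction and masses are not known exactly. Their poses are not given: they have to be found in the camera images.
- cover (a joint): Angle of the shield box's steel cover, rad: 0 shut, grows as it opens. The cover is a flat plate, 140 mm from hinge to free edge, 130 mm wide, 5 mm thick; it starts half open. A weak spring (1 to 2 N at the free edge) lifts it; a roller catch at the box's front snaps over a tongue on the free edge and holds it at 0 once pressed fully down (a peak of 5 to 8 N, 12 mm before it is shut, then less).
- cover_hinge (a point): Middle of the cover's hinge line, on the fixed box's back top edge, 50 mm above the bench. x points level from the box's front (catch side) to its back, y along the hinge, z up. The underside of the cover at distance r from the hinge lies at -r cos(q) in x, +r sin(q) in z, q = joint. Box: aluminium, 140 x 130 x 50 mm, board inside; the catch post reaches 34 mm in front of it, 55 mm tall.
- cover_press (a point): A point on the cover's upper face, on its middle line, 110 mm from the hinge and 30 mm from the free edge: a good place to push. It moves with the cover; its z axis is square to the plate, outward.
- coupler: The test coupler, loose, about 120 g, plain metal, standing upright mouth down. Barrel 34 mm diameter, 34 mm tall, with a round hole of 17 mm diameter, 26 mm deep, in its underside; above it a slim round neck, 22 mm diameter, from 34 to 74 mm height, to be gripped. Origin: centre of the mouth (underside); z along its axis towards the neck.
- port (a joint): How far the test port's collar is pushed in, m: 0 out, 0.008 at its stop. Push: about 9 N within the first mm, falling to 2 to 4 N near 7 mm (the click), about 7 N at the stop. Springs out when let go; nothing latches it. Its fixed grey block is 85 x 80 mm, 45 mm tall; a dark boss of 40 mm diameter under the collar ends 14 mm below the free collar's face.
- port_face (a point): Centre of the outer face of the test port's sprung collar (steel disc, 30 mm diameter); moves in with it. z points outward along the fixed brass pin in its middle, which leans 0.52 rad from vertical towards its block's front (x axis tilts with it). Pin: 12 mm diameter, round tip, 12 mm out of the face (20 mm when the collar is in). The coupler's hole goes over the pin, its rim pushes the collar.
- terminator: Loose bystander: a short solid steel plug, 30 mm diameter foot, 38 mm wide top, 34 mm tall. Origin under its centre.
- capacitor: Loose bystander: black electrolytic capacitor, 16 mm diameter, 26 mm tall, upright. Origin under its centre.
- flux_bottle: Loose bystander: small white bottle, 40 mm diameter, 85 mm tall. Origin under its centre.
- parts_tin: Loose bystander: open aluminium tray with compartments, 100 x 140 mm, 30 mm tall. Origin under its centre.
- screwdriver: Loose bystander: screwdriver lying on the bench, handle towards its -x. Origin under its middle.
- heatsink: Loose bystander: finned processor cooler, 60 x 60 mm, 50 mm tall. Origin under its centre.
Mind the look-alikes: they are no part of the job. Leave any brown or pink look-alike of the part that bears cover alone. There is more than one size of the part that bears port; the job needs the middle-sized.

How it is judged (in metres and radians):
On the way, in this order (a step that is already met when the one before it is completed fails the run):
1. the shield cover is pressed shut and held by its catch (value of joint cover below 0.025 rad and contact force between the arm and shield_box below 0.5 N), for 0.2 s.
2. the gripped coupler is squarely on the port and has pushed the collar past its click (value of joint port above 0.0065 m and contact force between coupler and port_block above 1.5 N and angle between the z axis of coupler and the z axis of port_face, either way round below 0.1 rad and distance between coupler and port_face below 0.005 m and contact force between the fingers and coupler above 2 N), for 0.2 s.
At the end, for the whole second after the job is handed in: Ends holding: cover shut (under 0.025 rad); coupler gripped (over 2 N), at rest, its axis within 0.1 rad of the port axis, mouth centre within 5 mm of the collar face centre, pressing the port with over 1.5 N, collar at least 6.5 of its 8 mm in (all of step 2 and value of joint cover below 0.025 rad and linear speed of coupler below 0.02 m/s); the arm keeps its last pose, push and grip.
It fails at once if a bystander is shoved or knocked over (moved more than 30 mm) (distance of any of terminator, capacitor, flux_bottle, parts_tin, screwdriver, heatsink from where it was at the start of the episode above 0.03 m).
It also fails if it takes over 51 s, if anything falls off the work surface, if the arm or the gripper's body presses on something with over 40 N, if the wrist force passes 120 N, or if a joint passes its speed limit or range.

### The arm

A 6-joint arm with a two-finger parallel gripper is mounted at the origin on the work surface. World frame = base frame: x ahead of the robot, y to its left, z up, the work surface at z = 0. Lengths are in m, angles in degrees, forces in N, time in s.
With the tool pointing down it reaches from about 0.35 to 0.925 m from the base axis. Payload 6.4 kg.
Tool frame: the origin (TCP) lies on the centre line of the jaws, within the pads' length; the fingertips stand 25 mm ahead of it and the grasp point (between the pads) lies 6 mm ahead of it; z points along the fingers, y is the line along which they close (so a half turn about z gives the same grasp; the last joint's range is limited). The gripper opens to 94 mm and grips with 3 to 60 N. Pads are 16 mm wide; open, the fingers measure 119 mm over their backs; the gripper's body (75 mm by 177 mm) begins 78 mm behind the grasp point.
Start: joints at [-85.548, 14.043, 89.255, -0, 76.702, -9.975], TCP at [0.162, -0.63, 0.23] pointing down, gripper open.
Joint ranges: [-179.41, 179.41], [-58.25, 129.5], [7.25, 145.43], [-54.29, 234.29], [11.92, 165.04], [-157.13, 157.13]. Speed limits (degrees/s): [147.25, 147.25, 180, 180, 180, 180].

### API

Orientations are given as a 3x3 rotation matrix whose columns are the frame's x, y, z axes.
In Python, from cell import manip gives the robot as it stands. The module is installed in compiled form; this text tells all that it offers.
- The arm moves only by the shell command python3 -m inch 'ROWS' [FORCE]. ROWS is JSON, a list of rows, each an object of numbers: "jaw": the gripper command: -1 is shut, 1 is fully open, values between are in proportion; "tx", "ty", "tz": the shift along the tool's x, y, z as a fraction of full scale; "wx", "wy", "wz": the turn, a rotation vector about the tool's x, y, z as a fraction of full scale. A call has 1 to 20 rows; each row shifts and turns the commanded pose from where the row before left it, along the tool's axes as they then stand; what a row does not reach is not made up. Full scale, the value 1, is 50 mm for a shift and 30 degrees for a turn. A row lasts 1/8 s, in which the tool goes at most 62.5 mm and 10.7 degrees, less where a joint would pass 70% of its speed; a pose out of reach is approached as far as the arm can. A call with a number of a shift or a turn outside -1 to 1 is refused whole. A call with a gripper value outside its range is refused whole. The fingers move at their own pace and stop on an object; FORCE is the grip in N (left out, the last holds). Time passes only in rows, so rows that do not move let the fingers close. It gives the time, the measured TCP pose, the force, the opening and the grip force at its end, in the units of the state.
- manip.sense(): the state, without advancing time (a new reading comes with each control period).
- manip.get_image(name): name is "side" or "top" or "wrist"; returns a dict with "pixels" (400x640x3 uint8, red, green, blue), "depth" (400x640 float32, m along the optical axis (not along the pixel's ray), 0 where there is no reading), "mtx" (3x3 intrinsics, pixels), "pose" (4x4, takes a point from camera to world coordinates). Camera axes: x right, y down, z forward; pixel columns grow to the right and rows downward; lengths in m; the calibration is good to about 2 mm. The wrist camera is an equidistant fisheye: a pixel r from the principal point sees the ray r / f radians off the axis. A picture is of the moment at which its call begins.
- manip.sign_off(): hands the job in; it is judged then, once.
Trained networks look in the newest picture that a camera, given by its name, has taken for a name from the list of things; names that differ only in an ending like _2 or _b are one class to them, and where a whole thing is asked for, a point or a joint stands for the part that bears it (a point fixed in the world has none). Each returns a list of dicts, best first, with "conf" (0 to 1); they miss things now and then, are a little off and sometimes report something else, mostly with a low value. They report only what shows in the picture. A call takes as long as a camera call. They do not tell look-alikes from the thing itself.
- manip.search_frame(camera, name): "location" ([x, y, z] in m, in the coordinates of the camera as it stood for that picture, good to about 4 mm: the middle of the surface that is visible of it).
- manip.mark_of(camera, name): "location" ([x, y, z] in m, in the coordinates of the camera as it stood for that picture, good to about 4 mm: a listed point, or the origin of a listed thing).
The state is a dict: "time": time; "joint_pos": joint angles; "dq": joint speeds; "joint_torque": joint torques, N m; "ee_pos": TCP position; "orientation": TCP orientation; "wrist_force": force on the tool from outside, world axes, zero at the start; "ft_torque": the same for the moment, N m; "finger_gap": finger opening in m; "grasp_force": force on a finger pad.
Only numpy, scipy, OpenCV 4.12 (cv2) and the standard library are available. Lean on these libraries where they do the work, as an engineer would, in place of code of your own. Each camera call takes 0.05 s, during which the arm holds its last target. There are 200 camera calls.

## Working session

There is one attempt and no reset: what is moved stays moved. The work goes in short steps, Python scripts to look and compute and a shell command to move; the robot and the scene stay as the last step left them, time stands still between calls to the robot, and variables do not carry over. Pictures are saved under pics/ and viewed, at most 10 in all, crops included, and the job is handed in when it is done.

```bash
mkdir -p pics; cat > h.py <<'E'
import numpy as np, cv2
from cell import manip
def img(cam, fn=None):
    d=manip.get_image(cam)
    if fn: cv2.imwrite('pics/'+fn, d['pixels'][:,:,::-1])
    return d
def w(d,p): return d['pose'][:3,:3]@np.array(p)+d['pose'][:3,3]
def px(d,p,cam):
    c=d['pose'][:3,:3].T@(np.array(p)-d['pose'][:3,3]); m=d['mtx']
    return (m@(c/c[2]))[:2]
def cloud(d):
    m=d['mtx']; v,u=np.mgrid[0:400,0:640]; z=d['depth']
    P=np.stack([(u-m[0,2])/m[0,0]*z,(v-m[1,2])/m[1,1]*z,z],-1)
    return P@d['pose'][:3,:3].T+d['pose'][:3,3]
E
python3 - <<'E'
from h import *
np.set_printoptions(precision=3,suppress=True)
for cam in ['top','side']:
    d=img(cam,cam+'1.png'); print(cam,d['pose'][:3,3],d['pose'][:3,2])
    for n in ['cover_hinge','cover_press','coupler','port_face','terminator','capacitor','flux_bottle','parts_tin','screwdriver','heatsink']:
        for r in manip.mark_of(cam,n)[:4]:
            p=w(d,r['location']); print(n,round(r['conf'],2),p,px(d,p,cam).round())
print(manip.sense())
E
```

```text
top [0.41  0.033 0.998] [ 0.145  0.012 -0.989]
cover_hinge 0.93 [ 0.401 -0.133  0.053] [392. 257.]
cover_hinge 0.92 [ 0.661 -0.239  0.049] [429. 156.]
cover_hinge 0.88 [ 0.468 -0.36   0.053] [481. 230.]
cover_press 0.95 [ 0.297 -0.108  0.059] [383. 301.]
cover_press 0.91 [ 0.363 -0.361  0.056] [485. 272.]
cover_press 0.76 [ 0.583 -0.239  0.122] [439. 180.]
coupler 0.59 [0.629 0.009 0.001] [333. 173.]
port_face 0.75 [0.388 0.17  0.1  ] [268. 264.]
port_face 0.46 [0.607 0.198 0.073] [260. 176.]
port_face 0.4 [0.639 0.327 0.054] [211. 166.]
terminator 0.62 [ 0.445  0.004 -0.001] [336. 241.]
capacitor 0.38 [ 0.548 -0.014  0.001] [342. 202.]
flux_bottle 0.81 [ 0.758  0.142 -0.   ] [285. 128.]
parts_tin 0.98 [ 0.759 -0.036  0.003] [349. 127.]
screwdriver 0.88 [ 0.31   0.365 -0.001] [199. 294.]
heatsink 0.77 [ 0.773 -0.244  0.003] [424. 121.]
side [0.523 0.832 1.062] [ 0.014 -0.643 -0.765]
cover_hinge 0.78 [ 0.659 -0.234  0.05 ] [284. 139.]
cover_hinge 0.74 [ 0.473 -0.361  0.048] [347. 112.]
cover_hinge 0.71 [ 0.404 -0.126  0.049] [373. 167.]
cover_press 0.93 [ 0.58  -0.232  0.122] [310. 12
[... 480 characters left out ...]
1. 201.]
screwdriver 0.89 [ 0.312  0.362 -0.001] [423. 344.]
screwdriver 0.7 [ 0.58  -0.234  0.122] [310. 120.]
heatsink 0.86 [ 0.771 -0.237 -0.001] [247. 151.]
{'time': 1.1, 'joint_pos': array([-85.55 ,  14.043,  89.255,  -0.001,  76.701,  -9.976]), 'dq': array([-0.067,  0.103, -0.044, -0.01 , -0.036,  0.001]), 'joint_torque': array([ -0.001, -41.584, -31.488,   0.068,   0.029,  -0.   ]), 'ee_pos': array([ 0.162, -0.63 ,  0.23 ]), 'orientation': array([[ 0.968,  0.249, -0.   ],
       [ 0.249, -0.968, -0.   ],
       [-0.   ,  0.   , -1.   ]]), 'wrist_force': array([-0.311,  0.775,  0.15 ]), 'ft_torque': array([-0.033,  0.001,  0.036]), 'grasp_force': 0.0, 'finger_gap': 0.09420701114054177}
```

View pics/top1.png

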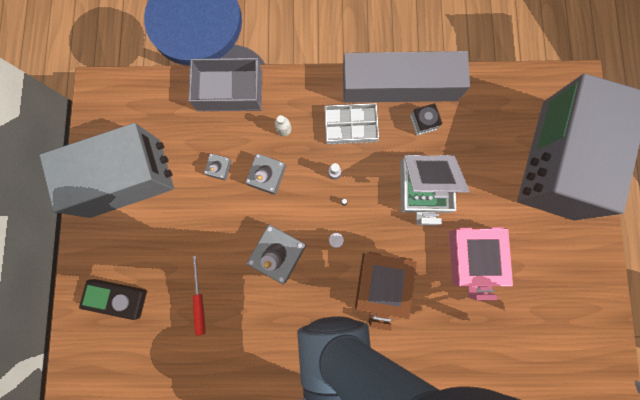

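View pics/side1.png

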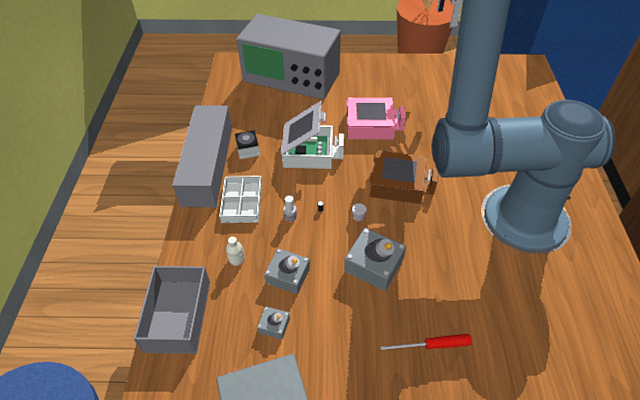

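The top view shows three boxes. The aluminium one, at about (430,185), is half open, and the brown and pink ones are look-alikes. There are three ports, and the middle-sized one is at about (265,173). The coupler is at (335,171) and the terminator at (336,241). The side view agrees. Next I measure the yaw of the box and the port from the depth image.

```bash
python3 - <<'E'
from h import *
np.set_printoptions(precision=4,suppress=True)
out=[]
for cam in ['top','side']:
    d=img(cam); C=cloud(d)
    def sel(c,r,lo,hi):
        return C[(np.hypot(C[...,0]-c[0],C[...,1]-c[1])<r)&(C[...,2]>lo)&(C[...,2]<hi)&(d['depth']>0)]
    P=sel((.605,.196),.075,.038,.05)
    r=cv2.minAreaRect((P[:,:2]*1000).astype(np.float32)); print(cam,'block',r,len(P),np.median(P[:,2]))
    P=sel((.605,.196),.05,.053,.12); print('collar/pin pts',len(P),P.mean(0),P[:,2].max(),P[P[:,2].argmax()])
    P=sel((.629,.010),.03,.05,.1); print('neck',len(P),P.mean(0),P.min(0),P.max(0))
    P=sel((.629,.010),.03,.0715,.1); print('necktop',len(P),P.mean(0),np.median(P,0))
    # cover plane
    P=sel((.583,-.236),.06,.07,.2)
    c=np.median(P,0); n=None
    for _ in range(5):
        u,s,v=np.linalg.svd(P-P.mean(0),full_matrices=False); n=v[2]*np.sign(v[2][2]); e=abs((P-P.mean(0))@n); P=P[e<max(.003,2*e.std())]
    print('cover',len(P),P.mean(0),n,'q',np.degrees(np.arccos(n[2])),'yaw',np.degrees(np.arctan2(n[1],n[0])), P[:,2].max())
    im=d['pixels']
    for c in [(.605,.196,.06),(.6,-.236,.08)]:
        u,v=px(d,c,cam).astype(int); out.append(cv2.resize(im[max(0,v-40):v+40,u-40:u+40],(380,280),interpolation=cv2.INTER_CUBIC))
cv2.imwrite('pics/crop.png',np.vstack([np.hstack(out[:2]),np.hstack(out[2:])])[:,:,::-1])
E
```

```text
top block ((623.2486572265625, 189.4025421142578), (81.38663482666016, 85.3178482055664), 70.44891357421875) 749 0.045315137000046524
collar/pin pts 217 [0.6135 0.1899 0.0707] 0.08813689787402623 [0.604  0.1962 0.0881]
neck 70 [0.6264 0.0071 0.0718] [ 0.6175 -0.0039  0.0503] [0.639  0.0164 0.081 ]
necktop 55 [0.6282 0.0069 0.0745] [0.6284 0.0064 0.0743]
cover 1316 [ 0.5899 -0.2362  0.1151] [ 0.6238 -0.0103  0.7815] q 38.600836127569195 yaw -0.9499512876908496 0.14816987243834412
side block ((623.579345703125, 193.74497985839844), (83.6008529663086, 85.8321533203125), 70.77660369873047) 791 0.04402746896532994
collar/pin pts 250 [0.6146 0.2031 0.0691] 0.08717560996342522 [0.6029 0.2019 0.0872]
neck 88 [0.6285 0.0153 0.0676] [0.6186 0.0006 0.0514] [0.6401 0.024  0.0775]
necktop 40 [0.6292 0.0123 0.0737] [0.6295 0.0132 0.0732]
cover 693 [ 0.592  -0.234   0.1121] [ 0.6259 -0.0122  0.7798] q 38.7601091919451 yaw -1.118491204422076 0.1474758945258251
```

View pics/crop.png

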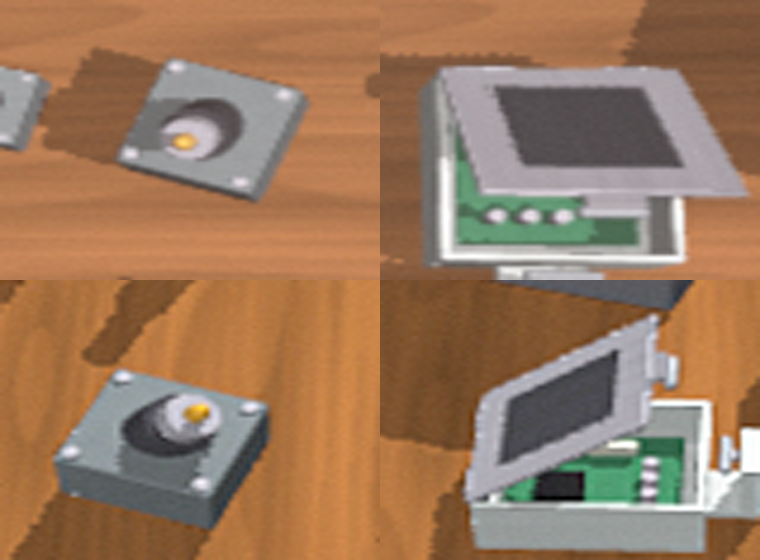

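Findings so far:
- **Port:** block yaw is about -19.5°, and the pin leans towards heading 160.5°. This fits the face offset from the block centre.
- **Cover:** about 0.675 rad open, with the hinge at (0.660,-0.237).

Next I move above the cover with the jaws shut.

```bash
python3 -m inch '[{"jaw":-1,"tx":0.82,"ty":-0.46},{"jaw":-1,"tx":0.82,"ty":-0.46},{"jaw":-1,"tx":0.82,"ty":-0.46},{"jaw":-1,"tx":0.82,"ty":-0.46},{"jaw":-1,"tx":0.82,"ty":-0.46},{"jaw":-1,"tx":0.82,"ty":-0.46},{"jaw":-1,"tx":0.82,"ty":-0.46},{"jaw":-1,"tx":0.82,"ty":-0.46},{"jaw":-1,"tx":0.82,"ty":-0.46},{"jaw":-1,"tx":0.82,"ty":-0.46},{"jaw":-1,"tx":0.82,"ty":-0.46},{"jaw":-1,"tx":0.82,"ty":-0.46},{"jaw":-1,"wz":0.283},{"jaw":-1,"wz":0.283},{"jaw":-1,"wz":0.283},{"jaw":-1,"wz":0.283},{"jaw":-1}]'; python3 - <<'E'
from h import *
np.set_printoptions(precision=4,suppress=True)
d=img('wrist','w1.png'); s=manip.sense(); print(s['time'],s['ee_pos'],s['orientation'],s['joint_pos'])
for n in ['cover_hinge','cover_press','port_face','coupler']:
    for r in manip.mark_of('wrist',n)[:3]: print(n,round(r['conf'],2),w(d,r['location']))
E
```

```text
1.25 [ 0.162  -0.6295  0.2304] [[ 0.9685  0.2492  0.    ]
 [ 0.2492 -0.9685  0.    ]
 [ 0.     -0.     -1.    ]] [-85.5485  14.0435  89.2558   0.0017  76.7016  -9.9774]
cover_press 0.62 [ 0.2983 -0.1087  0.0589]$[0]: bad value
```

Row 0 was refused, probably because every key has to be present. I'll test with a single full row.

```bash
python3 -m inch '[{"jaw":-1,"tx":0.82,"ty":-0.46,"tz":0,"wx":0,"wy":0,"wz":0}]'
```

```text
time: 1.58
ee_pos: [0.1947, -0.598, 0.2304]
orientation: [[0.969, 0.246, -0.0], [0.246, -0.969, -0.001], [-0.0, 0.001, -1.0]]
wrist_force: [1.3, 0.7, -0.4]
finger_gap: 0.0869
grasp_force: 0.0
```

```bash
python3 -m inch '[{"jaw":-1,"tx":0.82,"ty":-0.46,"tz":0,"wx":0,"wy":0,"wz":0},{"jaw":-1,"tx":0.82,"ty":-0.46,"tz":0,"wx":0,"wy":0,"wz":0},{"jaw":-1,"tx":0.82,"ty":-0.46,"tz":0,"wx":0,"wy":0,"wz":0},{"jaw":-1,"tx":0.82,"ty":-0.46,"tz":0,"wx":0,"wy":0,"wz":0},{"jaw":-1,"tx":0.82,"ty":-0.46,"tz":0,"wx":0,"wy":0,"wz":0},{"jaw":-1,"tx":0.82,"ty":-0.46,"tz":0,"wx":0,"wy":0,"wz":0},{"jaw":-1,"tx":0.82,"ty":-0.46,"tz":0,"wx":0,"wy":0,"wz":0},{"jaw":-1,"tx":0.82,"ty":-0.46,"tz":0,"wx":0,"wy":0,"wz":0},{"jaw":-1,"tx":0.82,"ty":-0.46,"tz":0,"wx":0,"wy":0,"wz":0},{"jaw":-1,"tx":0.82,"ty":-0.46,"tz":0,"wx":0,"wy":0,"wz":0},{"jaw":-1,"tx":0.82,"ty":-0.46,"tz":0,"wx":0,"wy":0,"wz":0},{"jaw":-1,"tx":0,"ty":0,"tz":0,"wx":0,"wy":0,"wz":0.283},{"jaw":-1,"tx":0,"ty":0,"tz":0,"wx":0,"wy":0,"wz":0.283},{"jaw":-1,"tx":0,"ty":0,"tz":0,"wx":0,"wy":0,"wz":0.283},{"jaw":-1,"tx":0,"ty":0,"tz":0,"wx":0,"wy":0,"wz":0.283}]'; python3 - <<'E'
from h import *
np.set_printoptions(precision=4,suppress=True)
d=img('wrist','w1.png'); s=manip.sense(); print(s['time'],s['ee_pos'],s['orientation'],s['joint_pos'])
for n in ['cover_hinge','cover_press','port_face','coupler']:
    for r in manip.mark_of('wrist',n)[:3]: print(n,round(r['conf'],2),w(d,r['location']))
E
```

```text
time: 3.45
ee_pos: [0.5697, -0.2396, 0.2305]
orientation: [[0.941, -0.339, 0.0], [-0.339, -0.941, -0.0], [0.0, 0.0, -1.0]]
wrist_force: [-0.2, -0.9, -0.6]
finger_gap: 0.0005
grasp_force: 0.0
3.5 [ 0.5697 -0.2396  0.2305] [[ 0.9398 -0.3417  0.    ]
 [-0.3417 -0.9398 -0.    ]
 [ 0.0001  0.     -1.    ]] [-33.3086   9.8361  94.1393  -0.0006  76.0214  76.6711]
cover_hinge 0.88 [ 0.4686 -0.3609  0.0517]
cover_hinge 0.55 [ 0.6646 -0.2404  0.0498]
cover_press 0.96 [ 0.3593 -0.3647  0.0531]
cover_press 0.64 [ 0.5784 -0.2355  0.1251]
port_face 0.73 [0.607  0.1938 0.0726]
port_face 0.56 [0.6324 0.3223 0.0499]
coupler 0.68 [0.6295 0.0044 0.0026]
```

```bash
python3 -m inch '[{"jaw":-1,"tx":0,"ty":0,"tz":0.5,"wx":0,"wy":0,"wz":0},{"jaw":-1,"tx":0,"ty":0,"tz":0.5,"wx":0,"wy":0,"wz":0},{"jaw":-1,"tx":0,"ty":0,"tz":0.4,"wx":0,"wy":0,"wz":0},{"jaw":-1,"tx":-0.05,"ty":0.02,"tz":0.2,"wx":0,"wy":0,"wz":0},{"jaw":-1,"tx":-0.05,"ty":0.02,"tz":0.2,"wx":0,"wy":0,"wz":0},{"jaw":-1,"tx":-0.05,"ty":0.02,"tz":0.2,"wx":0,"wy":0,"wz":0},{"jaw":-1,"tx":-0.05,"ty":0.02,"tz":0.2,"wx":0,"wy":0,"wz":0},{"jaw":-1,"tx":-0.05,"ty":0.02,"tz":0.2,"wx":0,"wy":0,"wz":0},{"jaw":-1,"tx":-0.05,"ty":0.02,"tz":0.2,"wx":0,"wy":0,"wz":0}]'
```

```text
time: 4.82
ee_pos: [0.5533, -0.2403, 0.0999]
orientation: [[0.942, -0.334, 0.0], [-0.334, -0.942, 0.0], [0.0, -0.0, -1.0]]
wrist_force: [0.1, 0.1, 1.6]
finger_gap: 0.0001
grasp_force: 0.8
```

```bash
python3 -m inch '[{"jaw":-1,"tx":0,"ty":0,"tz":0.1,"wx":0,"wy":0,"wz":0},{"jaw":-1,"tx":0,"ty":0,"tz":0.1,"wx":0,"wy":0,"wz":0},{"jaw":-1,"tx":0,"ty":0,"tz":0.1,"wx":0,"wy":0,"wz":0},{"jaw":-1,"tx":0,"ty":0,"tz":0.08,"wx":0,"wy":0,"wz":0}]'
```

```text
time: 5.32
ee_pos: [0.5537, -0.2405, 0.0827]
orientation: [[0.943, -0.334, -0.0], [-0.334, -0.943, -0.001], [-0.0, 0.001, -1.0]]
wrist_force: [-2.3, -0.5, 2.4]
finger_gap: 0.0008
grasp_force: 1.5
```

```bash
python3 -m inch '[{"jaw":-1,"tx":0,"ty":0,"tz":0.04,"wx":0,"wy":0,"wz":0},{"jaw":-1,"tx":0,"ty":0,"tz":0.02,"wx":0,"wy":0,"wz":0},{"jaw":-1,"tx":0,"ty":0,"tz":0,"wx":0,"wy":0,"wz":0}]'
```

```text
time: 5.7
ee_pos: [0.5538, -0.2405, 0.08]
orientation: [[0.943, -0.334, -0.0], [-0.334, -0.943, -0.0], [-0.0, 0.0, -1.0]]
wrist_force: [-5.2, 2.2, 11.8]
finger_gap: 0.0005
grasp_force: 5.7
```

```bash
python3 -m inch '[{"jaw":-1,"tx":0,"ty":0,"tz":0.02,"wx":0,"wy":0,"wz":0},{"jaw":-1,"tx":0,"ty":0,"tz":0,"wx":0,"wy":0,"wz":0}]';  python3 -m inch '[{"jaw":-1,"tx":0,"ty":0,"tz":-0.5,"wx":0,"wy":0,"wz":0},{"jaw":0.2,"tx":0,"ty":0,"tz":-1,"wx":0,"wy":0,"wz":0},{"jaw":0.2,"tx":0,"ty":0,"tz":-0.8,"wx":0,"wy":0,"wz":0}]'; python3 - <<'E'
from h import *
np.set_printoptions(precision=4,suppress=True)
d=img('side','s2.png'); print(manip.sense()['time'])
for r in manip.mark_of('side','cover_press')[:3]: print(round(r['conf'],2),w(d,r['location']))
C=cloud(d); P=C[(abs(C[...,0]-.6)<.045)&(abs(C[...,1]+.236)<.04)&(C[...,2]<.2)&(d['depth']>0)]; print(len(P),np.percentile(P[:,2],[2,25,50,75,98]))
A=np.c_[P[:,:2],np.ones(len(P))];print(np.linalg.lstsq(A,P[:,2],rcond=None)[0])
E
```

```text
time: 5.95
ee_pos: [0.5539, -0.2406, 0.0799]
orientation: [[0.943, -0.334, -0.001], [-0.334, -0.943, -0.0], [-0.001, 0.0, -1.0]]
wrist_force: [-8.3, 2.4, 16.5]
finger_gap: 0.0002
grasp_force: 8.2
time: 6.32
ee_pos: [0.554, -0.2403, 0.1939]
orientation: [[0.942, -0.334, 0.001], [-0.334, -0.942, -0.0], [0.001, -0.0, -1.0]]
wrist_force: [-0.5, 0.6, -0.2]
finger_gap: 0.0168
grasp_force: 0.0
6.375
0.68 [ 0.3626 -0.3565  0.0547]
0.66 [ 0.2929 -0.1067  0.0544]
0.58 [ 0.5502 -0.2338  0.055 ]
627 [0.05   0.0531 0.0547 0.0563 0.1907]
[-0.387   0.211   0.3435]
```

The cover is shut: its top is flat at z≈0.055 and stays there with the arm away. Now the coupler.

```bash
python3 -m inch '[{"jaw":0.2,"tx":-0.043,"ty":-0.87,"tz":0,"wx":0,"wy":0,"wz":0},{"jaw":0.2,"tx":-0.043,"ty":-0.87,"tz":0,"wx":0,"wy":0,"wz":0},{"jaw":0.2,"tx":-0.043,"ty":-0.87,"tz":0,"wx":0,"wy":0,"wz":0},{"jaw":0.2,"tx":-0.043,"ty":-0.87,"tz":0,"wx":0,"wy":0,"wz":0},{"jaw":0.2,"tx":-0.043,"ty":-0.87,"tz":0,"wx":0,"wy":0,"wz":0},{"jaw":0.2,"tx":-0.043,"ty":-0.87,"tz":0,"wx":0,"wy":0,"wz":0},{"jaw":0.2,"tx":0,"ty":0,"tz":0,"wx":0,"wy":0,"wz":0}]'; python3 - <<'E'
from h import *
np.set_printoptions(precision=4,suppress=True)
s=manip.sense(); print(s['time'],s['ee_pos'],s['orientation'],s['finger_gap'])
for cam in ['wrist','top','side']:
  d=img(cam,cam+'3.png')
  for n in ['coupler','port_face','capacitor']:
    for r in manip.mark_of(cam,n)[:2]: print(cam,n,round(r['conf'],2),w(d,r['location']))
  if cam=='wrist':
    m=d['mtx']; print(m, d['pose'])
    v,u=np.mgrid[0:400,0:640]; x=(u-m[0,2])/m[0,0]; y=(v-m[1,2])/m[1,1]; t=np.hypot(x,y); z=d['depth']
    k=np.where(t>1e-6,np.tan(np.minimum(t,1.45))/np.maximum(t,1e-6),1); P=np.stack([x*k*z,y*k*z,z],-1)@d['pose'][:3,:3].T+d['pose'][:3,3]
    for lo,hi,c in [(.068,.08,(.629,.01)),(.03,.038,(.629,.01)),(.043,.047,(.605,.196))]:
      q=P[(z>0)&(np.hypot(P[...,0]-c[0],P[...,1]-c[1])<(.03 if hi!=.047 else .08))&(P[...,2]>lo)&(P[...,2]<hi)]
      if len(q)>5: print(lo,len(q),q.mean(0),q.min(0),q.max(0), cv2.minAreaRect((q[:,:2]*1000).astype(np.float32)))
E
```

```text
time: 7.3
ee_pos: [0.6284, 0.0127, 0.1907]
orientation: [[0.944, -0.331, -0.002], [-0.331, -0.944, 0.001], [-0.002, -0.0, -1.0]]
wrist_force: [1.2, -0.6, -0.1]
finger_gap: 0.0563
grasp_force: 0.0
7.3 [0.6284 0.0127 0.1907] [[ 0.9438 -0.3306 -0.0017]
 [-0.3306 -0.9438  0.0008]
 [-0.0018 -0.0002 -1.    ]] 0.05634736342354596
wrist coupler 0.77 [ 0.6285  0.0053 -0.0018]
wrist port_face 0.65 [0.6373 0.3207 0.05  ]
wrist port_face 0.6 [0.6047 0.1961 0.0732]
[[309.7069   0.     316.7281]
 [  0.     309.7069 197.7564]
 [  0.       0.       1.    ]] [[-0.3298 -0.9036 -0.2734  0.7091]
 [-0.944   0.3157  0.0954 -0.0163]
 [ 0.0002  0.2895 -0.9572  0.3449]
 [ 0.      0.      0.      1.    ]]
0.068 444 [0.6294 0.0064 0.0739] [ 0.6173 -0.0039  0.0684] [0.6402 0.0171 0.0767] ((628.9739379882812, 6.567389488220215), (20.27182388305664, 21.70635414123535), 72.02208709716797)
0.03 349 [0.6346 0.0048 0.0341] [ 0.6156 -0.0101  0.0301] [0.6451 0.0234 0.0375] ((631.712646484375, 5.777826309204102), (32.84112548828125, 26.080123901367188), 74.88310241699219)
0.043 2495 [0.6301 0.1798 0.045 ] [0.5721 0.1382 0.043 ] [0.6752 0.2398 0.047 ] ((624.0081787109375, 188.80862426757812), (81.15104675292969, 84.24513244628906), 70.10176086425781)
top port_face 0.67 [0.3889 0.1726 0.0995]
top port_face 0.5 [0.6091 0.1953 0.0741]
side coupler 0.74 [ 0.6603 -0.2364  0.0504]
side coupler 0.49 [0.6266 0.0128 0.0009]
side port_face 0.46 [0.3892 0.1723 0.0938]
side port_face 0.41 [0.605  0.1971 0.0755]
side capacitor 0.4 [ 0.5448 -0.0136 -0.0028]
```

View pics/wrist3.png

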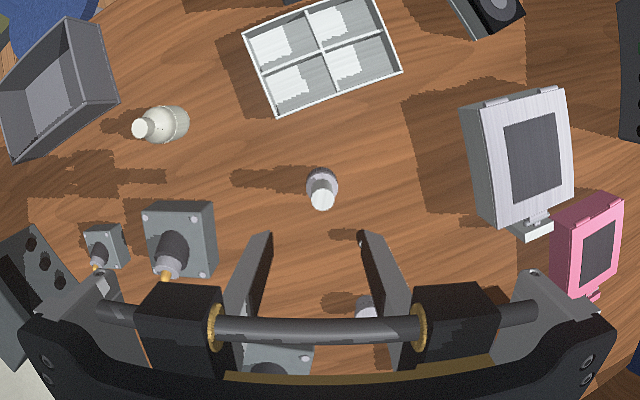

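Wrist picture: the shut cover is at (520,150), the coupler stands at (322,190) between the open fingers, and the middle port is at (175,240). By the wrist and top cameras the coupler is at (0.629,0.007). I go down and grip it.

```bash
python3 -m inch '[{"jaw":0.2,"tx":0.05,"ty":0.1,"tz":0.8,"wx":0,"wy":0,"wz":0},{"jaw":0.2,"tx":0,"ty":0,"tz":0.8,"wx":0,"wy":0,"wz":0},{"jaw":0.2,"tx":0,"ty":0,"tz":0.6,"wx":0,"wy":0,"wz":0},{"jaw":0.2,"tx":0,"ty":0,"tz":0.34,"wx":0,"wy":0,"wz":0},{"jaw":0.2,"tx":0,"ty":0,"tz":0,"wx":0,"wy":0,"wz":0},{"jaw":-1,"tx":0,"ty":0,"tz":0,"wx":0,"wy":0,"wz":0},{"jaw":-1,"tx":0,"ty":0,"tz":0,"wx":0,"wy":0,"wz":0},{"jaw":-1,"tx":0,"ty":0,"tz":0,"wx":0,"wy":0,"wz":0},{"jaw":-1,"tx":0,"ty":0,"tz":0,"wx":0,"wy":0,"wz":0},{"jaw":-1,"tx":0,"ty":0,"tz":0,"wx":0,"wy":0,"wz":0}]' 40
```

```text
time: 9.15
ee_pos: [0.6297, 0.0044, 0.0661]
orientation: [[0.942, -0.334, 0.001], [-0.334, -0.942, -0.0], [0.001, -0.0, -1.0]]
wrist_force: [-0.8, -0.7, 2.8]
finger_gap: 0.0208
grasp_force: 40.0
```

Gripped: gap 21 mm, force 40 N, mouth 66 mm ahead of the TCP. Lift, traverse, then tilt 30° above the port.

```bash
python3 -m inch '[{"jaw":-1,"tx":0,"ty":0,"tz":-0.6,"wx":0,"wy":0,"wz":0},{"jaw":-1,"tx":0,"ty":0,"tz":-1,"wx":0,"wy":0,"wz":0},{"jaw":-1,"tx":0,"ty":0,"tz":-1,"wx":0,"wy":0,"wz":0},{"jaw":-1,"tx":-0.46,"ty":-0.57,"tz":0,"wx":0,"wy":0,"wz":0},{"jaw":-1,"tx":-0.46,"ty":-0.57,"tz":0,"wx":0,"wy":0,"wz":0},{"jaw":-1,"tx":-0.46,"ty":-0.57,"tz":0,"wx":0,"wy":0,"wz":0},{"jaw":-1,"tx":-0.46,"ty":-0.57,"tz":0,"wx":0,"wy":0,"wz":0},{"jaw":-1,"tx":-0.46,"ty":-0.57,"tz":0,"wx":0,"wy":0,"wz":0},{"jaw":-1,"tx":-0.46,"ty":-0.57,"tz":0,"wx":0,"wy":0,"wz":0},{"jaw":-1,"tx":0,"ty":0,"tz":0,"wx":0,"wy":0.2483,"wz":0},{"jaw":-1,"tx":0,"ty":0,"tz":0,"wx":0,"wy":0.2483,"wz":0},{"jaw":-1,"tx":0,"ty":0,"tz":0,"wx":0,"wy":0.2483,"wz":0},{"jaw":-1,"tx":0,"ty":0,"tz":0,"wx":0,"wy":0.2483,"wz":0},{"jaw":-1,"tx":0,"ty":0,"tz":0,"wx":0,"wy":0,"wz":0},{"jaw":-1,"tx":0,"ty":0,"tz":0,"wx":0,"wy":0,"wz":0}]'; python3 - <<'E'
from h import *
np.set_printoptions(precision=4,suppress=True)
s=manip.sense(); print(s['time'],s['ee_pos'],s['orientation'],s['joint_pos'],s['wrist_force'])
R=s['orientation']; print('mouth',s['ee_pos']+.0661*R[:,2])
for cam in ['wrist','top','side']:
  d=img(cam,cam+'4.png')
  for n in ['coupler','port_face']:
    for r in manip.mark_of(cam,n)[:3]: print(cam,n,round(r['conf'],2),w(d,r['location']))
a=cv2.imread('pics/top4.png')[100:260,180:420]; b=cv2.imread('pics/side4.png')[160:320,200:440]
cv2.imwrite('pics/c4.png',np.vstack([cv2.resize(a,(450,300),interpolation=2),cv2.resize(b,(450,300),interpolation=2)]))
E
```

```text
time: 11.02
ee_pos: [0.5568, 0.2117, 0.1958]
orientation: [[0.818, -0.335, 0.467], [-0.291, -0.942, -0.166], [0.496, -0.0, -0.868]]
wrist_force: [0.9, -0.1, -0.7]
finger_gap: 0.0215
grasp_force: 40.0
11.025 [0.5568 0.2117 0.1958] [[ 0.8183 -0.3347  0.4673]
 [-0.2908 -0.9423 -0.1659]
 [ 0.4958 -0.0001 -0.8684]] [ 17.2677  -1.1527 113.3253 -24.4166  45.945  140.5563] [ 0.8722 -0.0871 -0.6854]
mouth [0.5877 0.2007 0.1384]
wrist coupler 0.57 [0.5875 0.1984 0.1395]
wrist port_face 0.68 [0.6053 0.1941 0.0705]
wrist port_face 0.48 [0.6366 0.3252 0.05  ]
top coupler 0.73 [0.5867 0.1988 0.138 ]
top port_face 0.73 [0.3882 0.171  0.1007]
top port_face 0.47 [0.6402 0.3259 0.0516]
side coupler 0.52 [0.5861 0.206  0.1388]
side port_face 0.57 [0.6058 0.198  0.0763]
side port_face 0.5 [0.3926 0.1727 0.0985]
side port_face 0.42 [0.6353 0.3322 0.0507]
```

View pics/c4.png

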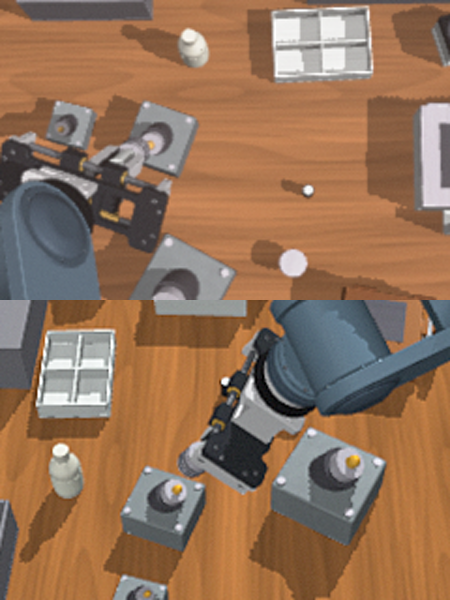

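View pics/wrist4.png

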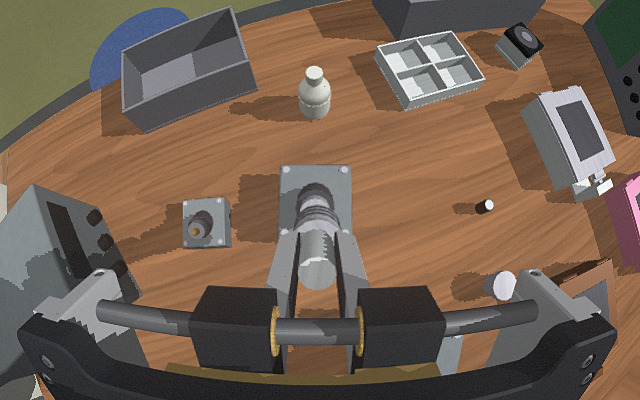

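The coupler is held squarely and tilted, and the cameras agree with the kinematics. In the wrist view the block (280–353) is centred on the coupler (317). Now line up on the axis about 14 mm short of the pin tip and check from there.

```bash
python3 -m inch '[{"jaw":-1,"tx":-0.14,"ty":-0.02,"tz":0.2,"wx":0,"wy":0,"wz":0},{"jaw":-1,"tx":-0.14,"ty":-0.02,"tz":0.3,"wx":0,"wy":0,"wz":0},{"jaw":-1,"tx":0,"ty":0,"tz":0.3,"wx":0,"wy":0,"wz":0},{"jaw":-1,"tx":0,"ty":0,"tz":0,"wx":0,"wy":0,"wz":0},{"jaw":-1,"tx":0,"ty":0,"tz":0,"wx":0,"wy":0,"wz":0}]'; python3 - <<'E'
from h import *
np.set_printoptions(precision=4,suppress=True)
s=manip.sense(); R=s['orientation']; M=s['ee_pos']+.0661*R[:,2]; print(s['time'],s['ee_pos'],'mouth',M)
F=np.array([.607,.196,.074])
for cam in ['wrist','top','side']:
  d=img(cam,cam+'5.png')
  for n in ['coupler','port_face']:
    for r in manip.mark_of(cam,n)[:3]:
      p=w(d,r['location'])
      if np.linalg.norm(p-F)<.06: print(cam,n,round(r['conf'],2),p,'in tool axes rel mouth',R.T@(p-M))
  if cam=='side':
    C=cloud(d); q=(C-M)@R; ok=(d['depth']>0)&(np.hypot(q[...,0],q[...,1])<.035)
    for lo,hi in [(-.030,-.004),(.013,.022),(.024,.03),(.03,.038)]:
      k=ok&(q[...,2]>lo)&(q[...,2]<hi); v=q[k]
      if len(v): print(lo,len(v),'x',v[:,0].min(),v[:,0].max(),'y',v[:,1].min(),v[:,1].max())
    u,v=px(d,M-[0,0,.01],cam).astype(int); a=d['pixels'][v-30:v+30,u-40:u+40,::-1]
    cv2.imwrite('pics/c5.png',cv2.resize(a,(800,600),interpolation=cv2.INTER_CUBIC)); print(d['pose'][:3,:3].T@R)
E
```

```text
time: 12.1
ee_pos: [0.5647, 0.211, 0.1538]
orientation: [[0.818, -0.334, 0.468], [-0.29, -0.942, -0.166], [0.497, -0.0, -0.868]]
wrist_force: [0.2, 0.9, -1.2]
finger_gap: 0.0213
grasp_force: 40.0
12.1 [0.5647 0.211  0.1538] mouth [0.5956 0.2    0.0965]
wrist coupler 0.92 [0.5966 0.1985 0.0942] in tool axes rel mouth [0.0001 0.0012 0.0027]
wrist port_face 0.89 [0.6048 0.1964 0.0727] in tool axes rel mouth [-0.0032  0.0004  0.0255]
top coupler 0.55 [0.5923 0.201  0.0952] in tool axes rel mouth [-0.0037  0.0003 -0.0006]
top port_face 0.44 [0.6059 0.195  0.0727] in tool axes rel mouth [-0.0019  0.0014  0.0262]
side coupler 0.69 [0.5935 0.2032 0.0972] in tool axes rel mouth [-0.0023 -0.0022 -0.0022]
side port_face 0.52 [0.6051 0.1984 0.0747] in tool axes rel mouth [-0.0026 -0.0016  0.0236]
-0.03 89 x -0.01553776926515662 0.014324509405478058 y -0.021676139424846943 0.009417630960929048
0.013 5 x -0.008965338240564178 0.006958266145354099 y -0.013760434171472932 -0.007443807352545371
0.024 62 x -0.017823929491572566 0.01227370793310675 y -0.019587579636648787 0.002684913642436673
0.03 36 x -0.03339748951634535 0.01398221915034174 y -0.02107636648018563 0.006487293025908532
[[-0.8136  0.3516 -0.463 ]
 [-0.552  -0.717   0.4256]
 [-0.1824  0.6019  0.7775]]
```

View pics/c5.png

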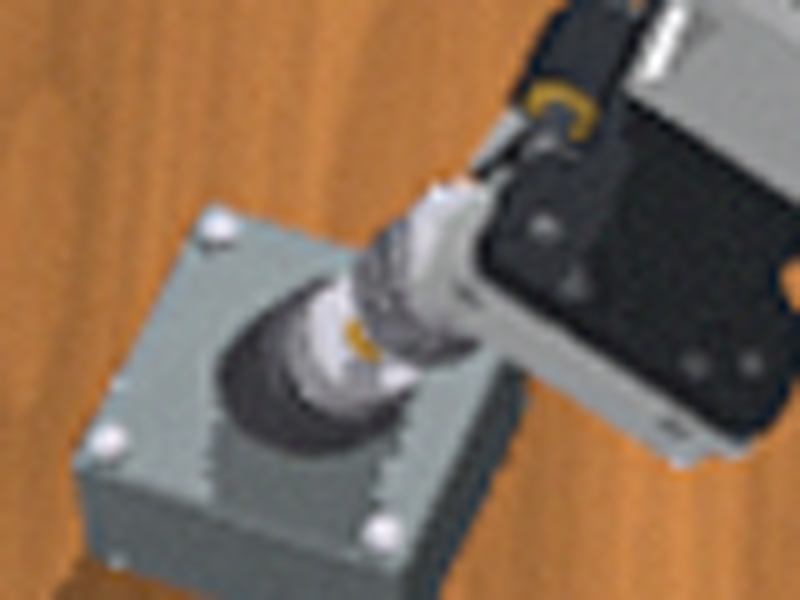

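The picture shows the coupler rim (420,330) just above the brass pin (360,340) and collar (340,360), in line. Side depth gives about 2 mm of offset along tool x and none in y. I correct by 1.5 mm and advance.

```bash
python3 -m inch '[{"jaw":-1,"tx":-0.03,"ty":0,"tz":0.1,"wx":0,"wy":0,"wz":0},{"jaw":-1,"tx":0,"ty":0,"tz":0.08,"wx":0,"wy":0,"wz":0},{"jaw":-1,"tx":0,"ty":0,"tz":0.08,"wx":0,"wy":0,"wz":0},{"jaw":-1,"tx":0,"ty":0,"tz":0.08,"wx":0,"wy":0,"wz":0},{"jaw":-1,"tx":0,"ty":0,"tz":0,"wx":0,"wy":0,"wz":0}]'
```

```text
time: 13.18
ee_pos: [0.571, 0.2085, 0.1378]
orientation: [[0.818, -0.335, 0.468], [-0.29, -0.942, -0.166], [0.496, 0.0, -0.868]]
wrist_force: [-0.8, 0.2, -1.5]
finger_gap: 0.0212
grasp_force: 40.0
```

```bash
python3 -m inch '[{"jaw":-1,"tx":0,"ty":0,"tz":0.06,"wx":0,"wy":0,"wz":0},{"jaw":-1,"tx":0,"ty":0,"tz":0.06,"wx":0,"wy":0,"wz":0},{"jaw":-1,"tx":0,"ty":0,"tz":0,"wx":0,"wy":0,"wz":0}]'; python3 -m inch '[{"jaw":-1,"tx":0,"ty":0,"tz":0.04,"wx":0,"wy":0,"wz":0},{"jaw":-1,"tx":0,"ty":0,"tz":0.04,"wx":0,"wy":0,"wz":0},{"jaw":-1,"tx":0,"ty":0,"tz":0,"wx":0,"wy":0,"wz":0}]'
```

```text
time: 13.55
ee_pos: [0.5739, 0.2076, 0.1328]
orientation: [[0.818, -0.334, 0.468], [-0.29, -0.942, -0.166], [0.497, 0.0, -0.868]]
wrist_force: [-0.0, 0.4, -1.0]
finger_gap: 0.0213
grasp_force: 40.0
time: 13.92
ee_pos: [0.5759, 0.2072, 0.1301]
orientation: [[0.818, -0.334, 0.469], [-0.29, -0.942, -0.166], [0.497, -0.0, -0.868]]
wrist_force: [-3.2, -0.5, 3.8]
finger_gap: 0.0214
grasp_force: 40.0
```

```bash
python3 -m inch '[{"jaw":-1,"tx":0,"ty":0,"tz":0.04,"wx":0,"wy":0,"wz":0},{"jaw":-1,"tx":0,"ty":0,"tz":0.04,"wx":0,"wy":0,"wz":0},{"jaw":-1,"tx":0,"ty":0,"tz":0.03,"wx":0,"wy":0,"wz":0},{"jaw":-1,"tx":0,"ty":0,"tz":0,"wx":0,"wy":0,"wz":0}]' 55; python3 -m inch '[{"jaw":-1,"tx":0,"ty":0,"tz":0.03,"wx":0,"wy":0,"wz":0},{"jaw":-1,"tx":0,"ty":0,"tz":0,"wx":0,"wy":0,"wz":0}]'
```

```text
time: 14.42
ee_pos: [0.5785, 0.2062, 0.1252]
orientation: [[0.818, -0.334, 0.469], [-0.29, -0.942, -0.166], [0.497, -0.0, -0.868]]
wrist_force: [-5.3, -0.2, 6.3]
finger_gap: 0.0208
grasp_force: 55.0
time: 14.68
ee_pos: [0.5789, 0.2063, 0.1252]
orientation: [[0.818, -0.335, 0.468], [-0.29, -0.942, -0.167], [0.497, 0.0, -0.868]]
wrist_force: [-15.2, 1.5, 17.0]
finger_gap: 0.0213
grasp_force: 55.0
```

The axial force rose from 8 to 22 N with no further travel, which suggests the hard stop. I check for slip of the coupler in the grip, and the depth against the block.

```bash
python3 - <<'E'
from h import *
np.set_printoptions(precision=4,suppress=True)
s=manip.sense(); R=s['orientation']; M=s['ee_pos']+.0661*R[:,2]; print(s['time'],'mouth',M,s['wrist_force'],s['ft_torque'])
for cam in ['wrist','side']:
  d=img(cam,cam+'6.png')
  for n in ['coupler','port_face']:
    for r in manip.mark_of(cam,n)[:3]:
      p=w(d,r['location'])
      if np.linalg.norm(p-M)<.05: print(cam,n,round(r['conf'],2),p,'rel mouth',R.T@(p-M))
  if cam=='side':
    u,v=px(d,M,cam).astype(int); b=d['pixels'][v-30:v+30,u-30:u+30,::-1]
a0=cv2.imread('pics/wrist5.png')[150:300,250:380]; a1=cv2.imread('pics/wrist6.png')[150:300,250:380]
g0,g1=[cv2.cvtColor(x,6).astype(np.float32) for x in (a0,a1)]
# slip: shift of the neck-top patch between pictures
for y0,x0,h,wd in [(98,45,45,45),(60,45,80,50)]:
  t=g0[y0:y0+h,x0:x0+wd]; r=cv2.matchTemplate(g1,t,cv2.TM_CCOEFF_NORMED); print(cv2.minMaxLoc(r)[1::2],(x0,y0))
cv2.imwrite('pics/c6.png',np.hstack([cv2.resize(x,(266,400),interpolation=2) for x in (a0,a1,b)]))
E
```

```text
14.675 mouth [0.6099 0.1953 0.0679] [-15.1575   1.5427  16.9937] [-0.239   1.5552 -0.4273]
wrist coupler 0.81 [0.6105 0.1939 0.0624] rel mouth [-0.0019  0.0011  0.0053]
side coupler 0.52 [0.609  0.1998 0.0718] rel mouth [-0.0001 -0.004  -0.0046]
(0.9672300815582275, (45, 98)) (45, 98)
(0.9549594521522522, (45, 60)) (45, 60)
```

View pics/c6.png

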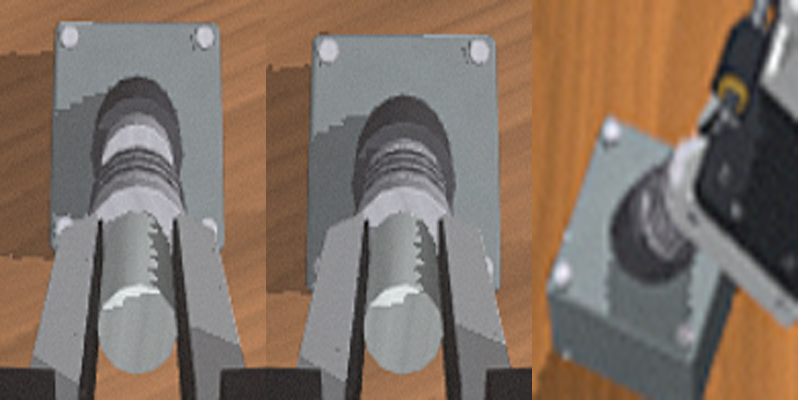

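No slip between the pictures, and the coupler sits squarely on the collar. I relieve the small side load and back off slightly: a force dip to 2–4 N would confirm we are past the click.

```bash
python3 -m inch '[{"jaw":-1,"tx":-0.01,"ty":0,"tz":-0.03,"wx":0,"wy":0,"wz":0},{"jaw":-1,"tx":0,"ty":0,"tz":0,"wx":0,"wy":0,"wz":0}]'|egrep 'time|ee|wrist'; for i in 1; do python3 -m inch '[{"jaw":-1,"tx":0,"ty":0,"tz":-0.02,"wx":0,"wy":0,"wz":0},{"jaw":-1,"tx":0,"ty":0,"tz":0,"wx":0,"wy":0,"wz":0}]'|egrep 'time|ee|wrist'; done;  python3 -m inch '[{"jaw":-1,"tx":0,"ty":0,"tz":-0.03,"wx":0,"wy":0,"wz":0},{"jaw":-1,"tx":0,"ty":0,"tz":0,"wx":0,"wy":0,"wz":0}]'|egrep 'time|ee|wrist'
```

```text
time: 15.22
ee_pos: [0.5783, 0.2063, 0.1252]
wrist_force: [-2.9, 1.0, 4.5]
time: 15.48
ee_pos: [0.5779, 0.2064, 0.1257]
wrist_force: [-1.6, 0.4, 3.7]
time: 15.72
ee_pos: [0.5768, 0.2067, 0.1264]
wrist_force: [1.1, -0.0, -0.7]
```

The force falls as it backs off (about 6, then 5, then 0 N, after the −0.9 N sensor bias). That is the dip past the click, so 0.128 was the stop. I press back in to the stop.

```bash
python3 -m inch '[{"jaw":-1,"tx":0,"ty":0,"tz":0.04,"wx":0,"wy":0,"wz":0},{"jaw":-1,"tx":0,"ty":0,"tz":0.025,"wx":0,"wy":0,"wz":0},{"jaw":-1,"tx":0,"ty":0,"tz":0,"wx":0,"wy":0,"wz":0},{"jaw":-1,"tx":0,"ty":0,"tz":0,"wx":0,"wy":0,"wz":0},{"jaw":-1,"tx":0,"ty":0,"tz":0,"wx":0,"wy":0,"wz":0}]'
```

```text
time: 16.35
ee_pos: [0.578, 0.2064, 0.1248]
orientation: [[0.818, -0.335, 0.468], [-0.29, -0.942, -0.167], [0.497, 0.0, -0.868]]
wrist_force: [-8.4, 1.1, 10.3]
finger_gap: 0.0212
grasp_force: 55.0
```

At the stop with about 13 N. One last check of drift and the cover, then hand in.

```bash
python3 -m inch '[{"jaw":-1,"tx":0,"ty":0,"tz":0,"wx":0,"wy":0,"wz":0},{"jaw":-1,"tx":0,"ty":0,"tz":0,"wx":0,"wy":0,"wz":0},{"jaw":-1,"tx":0,"ty":0,"tz":0,"wx":0,"wy":0,"wz":0}]'; python3 - <<'E'
from h import *
d=img('side')
C=cloud(d); P=C[(abs(C[...,0]-.6)<.045)&(abs(C[...,1]+.236)<.04)&(C[...,2]<.2)&(d['depth']>0)]; print('cover z',np.percentile(P[:,2],[2,50,98]))
print(manip.sense()['wrist_force']); print(manip.sign_off())
E
```

```text
time: 16.73
ee_pos: [0.578, 0.2064, 0.1248]
orientation: [[0.818, -0.335, 0.468], [-0.29, -0.942, -0.167], [0.497, 0.0, -0.868]]
wrist_force: [-8.0, 2.0, 9.0]
finger_gap: 0.0214
grasp_force: 55.0
cover z [0.04998069 0.05472099 0.05889651]
[-8.93114011  1.2413539  10.94438561]
the job is handed in; nothing more can be done
None
```

I handed the job in at about 17 s with the cover caught shut and the coupler gripped (55 N) and pressed to the port's stop at about 13 N; sign-off returned no verdict, and I did not re-check the bystanders' positions.

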